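Shim the rocking cell tester

TASK

The cell tester rocks because one of its four feet, the one at its near right corner as seen from the robot, hangs clear of the bench. With the fingertips push the wooden wedge along the bench, thin end first, under that foot until it is snug and the tester stands level without rocking, then press down lightly on the round cap above that foot to check that it no longer gives, and move clear. Do not grip or lift the wedge, do not tip the tester or shove it out of its place, and leave the cell, the tray and the screwdriver where they are.

Things in the scene. Friction and masses are not known exactly. Their poses are not given: they have to be found in the camera images.
- tester: White instrument, 2.4 kg: housing 150 (x) x 190 (y) mm, 30 to 90 mm above the bench, cradles on it up to 117 mm. Four splayed feet at x = +-110, y = +-140 mm: rubber balls of 24 mm diameter, each under a steel cap of 32 mm, on thin bars 30 to 42 mm high. Origin: middle of the feet, at bench level; x points away from the robot. Unshimmed, 2 to 4 N down on the short foot rocks it by 0.06 rad.
- short_foot (a point): Lowest point of the rubber ball of the short foot, at x = -110, y = -140 mm of the tester (its corner nearest the robot on the robot's right). It hangs 10 mm above the bench while the tester stands level. The other three feet stand on the bench.
- foot_cap (a point): Centre of the flat top of the round steel cap (32 mm diameter) straight above the short foot, 50 mm above the bench; the place to press.
- wedge: Plain wooden wedge on the bench, 0.11 kg, 110 (x) x 60 (y) mm. Origin: middle of its underside. x points to its thin end: 3 mm thick at x = +55, rising evenly to 25 mm at the upright back face at x = -55 (10 mm thick at x = +20). It starts 140 to 190 mm right of the short foot, thin end roughly towards it. It slides at about 1 N; the push rises over a few mm as it jams under the foot.
- cell: Bystander: loose round battery cell standing on end, 21 mm diameter, 70 mm tall, origin at the centre of its underside.
- tray: Bystander: loose white divided tray, 100 x 130 x 30 mm, origin at the centre of its underside.
- driver: Bystander: loose screwdriver lying on the bench in front of the tester, about 190 mm long, origin near its middle at bench level, handle towards its -x.

How it is judged:
On the way, in this order (a step that is already met when the one before it is completed fails the run):
1. the wedge is snug under the short foot and the tester stands level (y of short_foot in the frame of wedge between -0.024 and 0.024 m and x of short_foot in the frame of wedge between -0.03 and 0.045 m and contact force between tester and wedge above 0.3 N and angle between tester's own z axis and vertical below 0.012 rad), for 0.2 s.
2. the fingers press down on the cap above the wedged foot and the tester does not give (all of step 1 and contact force between the fingers and tester above 3 N and horizontal distance between the grasp point and foot_cap below 0.03 m), for 0.1 s.
At the end, for the whole second after the job is handed in: The wedge lies on the bench, snug under the short foot (they press on each other with more than 0.3 N, the foot within 24 mm of the wedge's centre line), the tester level within 0.012 rad, at rest and within 25 mm of where it stood; cell, tray and screwdriver within 30 mm of where they were (all of step 1 and linear speed of each of wedge, tester below 0.01 m/s and distance of tester from where it was at the start of the episode below 0.025 m and height (world z) of wedge below 0.006 m and distance of each of cell, tray, driver from where it was at the start of the episode below 0.03 m); the robot touches nothing.
It fails at once if the wedge is lifted or tipped up off the bench (height (world z) of wedge above 0.012 m or angle between wedge's own z axis and vertical above 0.3 rad).
It fails at once if the tester is tipped over, lifted or shoved out of its place (angle between tester's own z axis and vertical above 0.12 rad or height (world z) of tester above 0.02 m or distance of tester from where it was at the start of the episode above 0.04 m).
It fails at once if the tester is pressed hard (more than 45 N) (contact force between the fingers and tester above 45 N).
It fails at once if the cell, the tray or the screwdriver is moved by more than 30 mm (distance of any of cell, tray, driver from where it was at the start of the episode above 0.03 m).
It also fails if it takes over 51 s, if anything falls off the work surface, if the arm or the gripper's body presses on something with over 40 N, if the wrist force passes 120 N, or if a joint passes its speed limit or range.

ROBOT

A 6-joint arm with a two-finger parallel gripper is mounted at the origin on the work surface. World frame = base frame: x ahead of the robot, y to its left, z up, the work surface at z = 0. Lengths are in m, angles in rad, forces in N, time in s.
With the tool pointing down it reaches from about 0.35 to 0.8 m from the base axis. Payload 7.3 kg.
Tool frame: the origin (TCP) lies between the finger pads; the fingertips stand 11 mm ahead of it and the grasp point (between the pads) lies 8 mm behind it; z points along the fingers, y is the direction in which the jaws open and shut (so a half turn about z gives the same grasp; the last joint's range is limited). The gripper opens to 85 mm and grips with 20 to 120 N. Pads are 22 mm wide; open, the fingers measure 114 mm over their backs; the gripper's body (76 mm by 85 mm) begins 54 mm behind the grasp point. The pads swing forward as they close: fully open they stand 13 mm farther back than shut.
Start: joints at [-0.146, 0.342, 1.524, -0, 1.275, -0.146], TCP at [0.525, 0, 0.242] pointing down, gripper open.
Joint ranges: [-2.53, 2.53], [-0.77, 2.02], [0.04, 2.7], [-1, 4.14], [0.28, 2.66], [-3.11, 3.11]. Speed limits (rad/s): [2.57, 2.57, 3.14, 3.14, 3.14, 3.14].

INTERFACE

Orientations are given as a unit quaternion [x, y, z, w].
In Python, from station import ctrl, eoat, read_camera, camera_params, sign_off gives the robot as it stands. The module is installed in compiled form; this text tells all that it offers. Calls block until the motion is done:
- ctrl.move_to(position, orientation): joint-space move of the TCP to a pose.
- ctrl.servo_line(position, frame=None, vel=0.15, threshold=None): straight line of the TCP; frame=None keeps the orientation; vel is the mean speed in m/s. With threshold (N) it stops when the force on the tool has changed by that much, and returns True; else False.
- ctrl.set_joints(angles): joint-space move.
- eoat.move_gripper(opening, squeeze=None): finger opening in m; squeeze is the grip in N (None keeps the last); returns when the fingers have stopped.
- ctrl.hold(seconds).
- ctrl.solve_ik(position, orientation): joint angles nearest the present ones, or None.
- ctrl.get_obs(): the state.
- read_camera(name): name is "scene" or "side" or "wrist"; returns (picture, depth): 420x560x3 uint8, blue, green, red; 420x560 float32, m along the optical axis (not along the pixel's ray), 0 where there is no reading.
- camera_params(name): a dict with "fx", "fy", "cx", "cy" (pixels), "extrinsics" (4x4, takes a point from camera to world coordinates). Camera axes: x right, y up, looking along -z (the intrinsics and any distortion apply to the point x, -y, -z); pixel columns grow to the right and rows downward; lengths in m; the calibration is good to about 2 mm. A picture is of the moment at which its call begins: read the wrist's pose just before it. camera_params takes no time and is no camera call; for the wrist camera it gives the pose at the moment of the call.
A pose or a line that the arm cannot do raises ctrl.IKError and nothing moves.
- sign_off(): hands the job in, once; it reports no verdict.
The state is a dict: "time_s": time; "joint_positions": joint angles; "dq": joint speeds; "effort": joint torques, N m; "tcp_pos": TCP position; "eef_rot": TCP orientation; "wrist_force": force on the tool from outside, world axes, zero at the start; "moment": the same for the moment, N m; "grip_width": finger opening in m.
Only numpy, scipy, OpenCV 4.12 (cv2) and the standard library are available. Lean on these libraries where they do the work, as an engineer would, in place of code of your own. Each camera call takes 0.05 s, during which the arm holds its last target. There are 200 camera calls.

## Working session

There is one attempt and no reset: what is moved stays moved. The work goes in short steps, each a Python script; the robot and the scene stay as the last script left them, time stands still between calls to the robot, and variables do not carry over. Pictures are saved under pics/ and viewed, about 8 in all and at most 12, crops included, and the job is handed in when it is done.

```bash
mkdir -p pics
cat > h.py <<'E'
import numpy as np, cv2
from station import ctrl, eoat, read_camera, camera_params, sign_off
def world(cam, depth, us, vs, p=None):
    p=p or camera_params(cam); us=np.asarray(us,float);vs=np.asarray(vs,float)
    d=depth[vs.astype(int),us.astype(int)]
    P=np.stack([(us-p["cx"])/p["fx"]*d,-(vs-p["cy"])/p["fy"]*d,-d,np.ones_like(d)],-1)
    return (P@np.array(p["extrinsics"]).T)[...,:3]
E
python3 - <<'E'
from h import *
for c in("scene","side"):
    im,d=read_camera(c);cv2.imwrite(f"pics/{c}0.png",im);np.save(f"{c}0.npy",d)
    p=camera_params(c);print({k:p[k] for k in p if k!="extrinsics"});print(np.round(p["extrinsics"],3))
o=ctrl.get_obs();print(o["time_s"],o["eef_rot"],o["wrist_force"])
E
```

```text
{'fx': 538.6511062887068, 'fy': 538.6511062887068, 'cx': 268.8158628409974, 'cy': 212.35465791100196}
[[-0.423 -0.667  0.613  1.351]
 [ 0.906 -0.305  0.293  0.457]
 [-0.009  0.68   0.733  0.98 ]
 [ 0.     0.     0.     1.   ]]
{'fx': 451.3512545483311, 'fy': 451.3512545483311, 'cx': 275.77288818629074, 'cy': 209.80392549647448}
[[ 0.976  0.119 -0.185  0.401]
 [-0.219  0.572 -0.791 -0.643]
 [ 0.012  0.812  0.584  0.593]
 [ 0.     0.     0.     1.   ]]
0.1 [ 7.07125484e-01  7.07087723e-01 -4.24162928e-04 -5.66886951e-04] [0.03806996 0.26067111 0.05111003]
```

View pics/scene0.png

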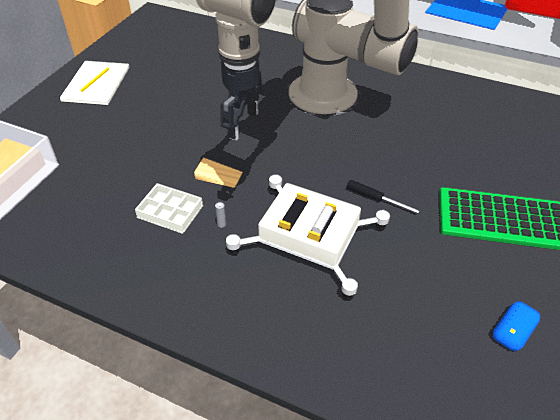

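View pics/side0.png

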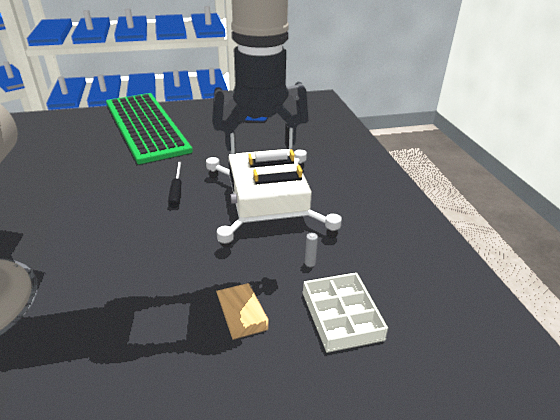

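The scene view shows the short-foot cap at (275,182), the wedge at (218,173), the cell at (221,215) and the tray at (169,207). In the side view the cap is at (225,234), the wedge at (242,311) and the cell at (311,250). Next I measure these with depth.

```bash
cat > m.py <<'E'
from h import *
def comps(cam,im,d,box,mask):
    m=np.zeros(mask.shape,np.uint8);x0,y0,x1,y1=box;m[y0:y1,x0:x1]=mask[y0:y1,x0:x1]*255
    v,u=np.nonzero((m>0)&(d>0));return world(cam,d,u,v)
def wedge(cam,im,d,box):
    h=cv2.cvtColor(im,cv2.COLOR_BGR2HSV)
    P=comps(cam,im,d,box,(h[...,1]>70)&(h[...,2]>50)&(h[...,0]>5)&(h[...,0]<30))
    return P[(P[:,2]>-.01)&(P[:,2]<.04)]
def cap(cam,im,d,box):
    P=comps(cam,im,d,box,im.min(2)>90)
    return P[abs(P[:,2]-.05)<.005]
E
cat > a.py <<'E'
from m import *
for c,wb,caps in(("scene",(185,150,250,195),[(262,170,286,190),(222,230,244,252),(374,206,392,224),(338,275,360,296)]),
             ("side",(205,275,280,345),[(212,224,240,246),(322,212,344,234),(204,155,222,172),(292,148,308,164)])):
    im=cv2.imread(f"pics/{c}0.png");d=np.load(f"{c}0.npy")
    P=wedge(c,im,d,wb)
    r=cv2.minAreaRect((P[:,:2]*1000).astype(np.float32))
    # plane gradient of the sloping top -> thin direction
    T=P[P[:,2]>.002];A=np.c_[T[:,:2],np.ones(len(T))];g=np.linalg.lstsq(A,T[:,2],rcond=None)[0]
    print(c,"wedge",len(P),r,"z",P[:,2].min(),P[:,2].max(),"grad",g,"thin dir deg",np.degrees(np.arctan2(-g[1],-g[0])))
    print(np.round(cv2.boxPoints(r)).tolist())
    for b in caps:
        Q=cap(c,im,d,b)
        if len(Q): print(" cap",len(Q),np.round((Q.max(0)+Q.min(0))/2,4),np.round(np.ptp(Q,0),3))
E
python3 a.py
```

```text
scene wedge 754 ((455.87957763671875, -123.22811889648438), (90.42305755615234, 129.8816680908203), 6.522529602050781) z -0.007873782742990332 0.027172244305243343 grad [-0.04943639 -0.15756112  0.01699668] thin dir deg 72.58022334799068
[[404.0, -64.0], [418.0, -193.0], [508.0, -183.0], [493.0, -54.0]]
 cap 95 [0.4633 0.0504 0.049 ] [0.034 0.032 0.008]
 cap 124 [0.683  0.0444 0.0486] [0.032 0.031 0.007]
 cap 110 [0.469  0.3291 0.0494] [0.035 0.031 0.009]
 cap 151 [0.6878 0.3243 0.0487] [0.032 0.03  0.007]
side wedge 1679 ((468.88519287109375, -113.33662414550781), (68.49049377441406, 115.50616455078125), 6.772329807281494) z -0.0019628788224129723 0.02734220799330145 grad [-0.00394394 -0.1102529   0.00190871] thin dir deg 87.95130248119304
[[428.0, -60.0], [442.0, -175.0], [510.0, -167.0], [496.0, -52.0]]
 cap 154 [0.4602 0.0485 0.0487] [0.031 0.034 0.007]
 cap 136 [0.6801 0.0432 0.049 ] [0.03  0.032 0.008]
 cap 88 [0.467  0.3263 0.0492] [0.03  0.034 0.008]
 cap 77 [0.6862 0.3212 0.0488] [0.03  0.032 0.007]
```

```bash
cat > b.py <<'E'
from m import *
q=[.7071068,.7071068,0,0]
ctrl.move_to([.465,-.14,.25],q)
p=camera_params("wrist");im,d=read_camera("wrist");cv2.imwrite("pics/w1.png",im);np.save("w1.npy",d)
print(np.round(p["extrinsics"],3),p["fx"]);print(ctrl.get_obs()["time_s"])
im,d=read_camera("side");cv2.imwrite("pics/side1.png",im)
E
python3 b.py
```

```text
[[ 1.     0.001 -0.002  0.465]
 [-0.001  0.964  0.266 -0.073]
 [ 0.002 -0.266  0.964  0.384]
 [ 0.     0.     0.     1.   ]] 317.5694715076191
0.8083
```

View pics/w1.png

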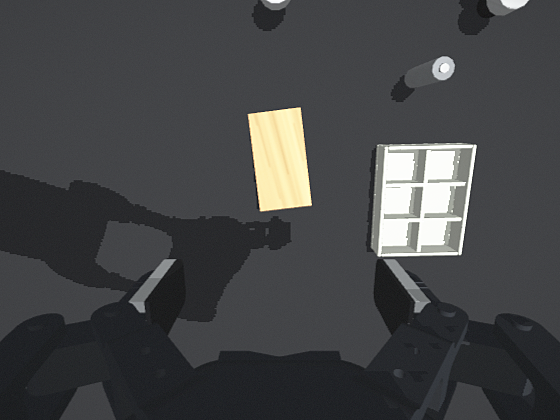

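The wrist view shows the wedge with corners at about (248,114), (300,108), (311,206) and (260,211). The cap is at the top edge near (275,0), and the tray's left edge at column 377 leaves plenty of room.

```bash
cat > c.py <<'E'
from m import *
im=cv2.imread("pics/w1.png");d=np.load("w1.npy")
h=cv2.cvtColor(im,cv2.COLOR_BGR2HSV);m=((h[...,1]>60)&(h[...,2]>100)&(h[...,0]>5)&(h[...,0]<30)).astype(np.uint8)
c=max(cv2.findContours(m,0,2)[0],key=cv2.contourArea)
b=cv2.approxPolyDP(c,8,True).reshape(-1,2);print(b.tolist())
b=np.asarray(b);cen=b.mean(0)
p=camera_params("wrist");E=np.array(p["extrinsics"])
def ray(u,v,z):
    r=E[:3,:3]@np.array([(u-p["cx"])/p["fx"],-(v-p["cy"])/p["fy"],-1]);return E[:3,3]+r*(z-E[2,3])/r[2]
W=np.array([ray(u,v,.003 if v<cen[1] else .025) for u,v in b]);print(W.round(4))
t=W[W[:,1]>W[:,1].mean()].mean(0);k=W[W[:,1]<W[:,1].mean()].mean(0)
print("thin",t,"back",k,"len",np.hypot(*(t-k)[:2]),"dir",np.degrees(np.arctan2(*(t-k)[1::-1])))
v,u=np.nonzero(m);P=world("wrist",d,u,v,p);print(P[:,2].min(),P[:,2].max())
E
python3 c.py
```

```text
[[285, 109], [286, 129], [277, 110], [247, 114], [260, 211], [311, 205], [302, 205]]
[[ 0.4724 -0.0575  0.003 ]
 [ 0.4737 -0.0796  0.003 ]
 [ 0.4632 -0.0586  0.003 ]
 [ 0.4288 -0.063   0.003 ]
 [ 0.4434 -0.1724  0.025 ]
 [ 0.503  -0.1651  0.025 ]
 [ 0.4925 -0.1651  0.025 ]]
thin [ 0.45953309 -0.06466595  0.003     ] back [ 0.47960832 -0.16751907  0.025     ] len 0.10479399162560195 dir 101.04433816853431
6.438993026447459e-05 0.3834814093746373
```

```bash
cat > path.py <<'E'
from m import *
from scipy.spatial.transform import Rotation as R
L,h0,D=.143,np.radians(97.4),np.radians(6.6); B=np.array([.4732,-.1688]); Z=.021
def head(s): return h0-D*np.clip(s/L,0,1.1)
def pose(s,z=Z,off=.011):
    n=200; ss=np.linspace(0,s,n+1); mid=(ss[1:]+ss[:-1])/2 if s>0 else np.full(n,0)
    b=B+(s/n)*np.c_[np.cos(head(mid)),np.sin(head(mid))].sum(0)
    h=head(s); p=b-off*np.array([np.cos(h),np.sin(h)])
    return [*p,z],(R.from_euler("z",h-np.pi/2)*R.from_quat([.7071068,.7071068,0,0])).as_quat()
def F(): o=ctrl.get_obs(); return np.round(o["time_s"],2),np.round(o["wrist_force"],2),np.round(o["tcp_pos"],4)
E
cat > d.py <<'E'
from path import *
eoat.move_gripper(.03)
p,q=pose(-.035,.12);ctrl.move_to(p,q);print(F())
print(ctrl.servo_line(pose(-.035)[0],vel=.08,threshold=4),F())
for s in(-.005,.02,.04,.06):
    p,q=pose(s);ctrl.servo_line(p,frame=q,vel=.05);print(s,F())
for c in("side","wrist"):
    im,d=read_camera(c);cv2.imwrite(f"pics/{c}2.png",im);np.save(f"{c}2.npy",d)
a=cv2.imread("pics/side2.png")[180:360,150:390];b=cv2.imread("pics/wrist2.png")
cv2.imwrite("pics/j2.png",np.vstack([cv2.resize(a,(400,300)),cv2.resize(b,(400,300))]))
E
python3 d.py
```

```text
(np.float64(2.08), array([ 0.32, -1.  ,  0.93]), array([ 0.4795, -0.2144,  0.1207]))
False (np.float64(3.48), array([-0.02, -0.44, -0.72]), array([ 0.4795, -0.2146,  0.0215]))
-0.005 (np.float64(4.22), array([ 0.32, -0.07, -0.31]), array([ 0.4754, -0.1847,  0.0211]))
0.02 (np.float64(4.88), array([-0.64, -0.01,  0.2 ]), array([ 0.472 , -0.1596,  0.021 ]))
0.04 (np.float64(5.42), array([-0.44,  0.09,  0.88]), array([ 0.4697, -0.1396,  0.021 ]))
0.06 (np.float64(5.98), array([ 0.67, -0.42, -0.92]), array([ 0.4677, -0.1197,  0.021 ]))
```

View pics/j2.png

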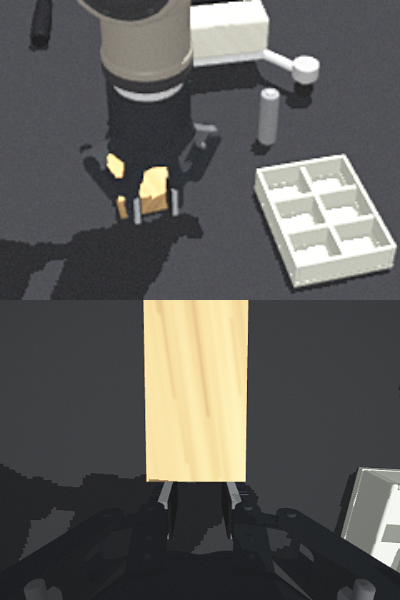

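The wedge sits squarely in front of both fingers (columns 146–248 at the back edge, fingers at 168 and 235), following the tool. I continue until it jams.

```bash
cat > e.py <<'E'
from path import *
for s in(.09,.12):
    p,q=pose(s);print(s,ctrl.servo_line(p,frame=q,vel=.05,threshold=5),F())
p,q=pose(.152);print(ctrl.servo_line(p,frame=q,vel=.015,threshold=4),F())
f=[]
for _ in range(5): ctrl.hold(.04); f.append(ctrl.get_obs()["wrist_force"])
print(np.mean(f,0).round(2))
for c in("side","wrist"):
    im,d=read_camera(c);cv2.imwrite(f"pics/{c}3.png",im);np.save(f"{c}3.npy",d)
a=cv2.imread("pics/side3.png")[170:320,150:350];b=cv2.imread("pics/wrist3.png")
cv2.imwrite("pics/j3.png",np.vstack([cv2.resize(a,(400,300)),cv2.resize(b,(400,300))]))
E
python3 e.py
```

```text
0.09 False (np.float64(6.82), array([ 0.92,  0.11, -0.5 ]), array([ 0.4655, -0.0901,  0.021 ]))
0.12 False (np.float64(7.58), array([ 0.92,  0.56, -0.  ]), array([ 0.4639, -0.0601,  0.021 ]))
True (np.float64(8.92), array([-0.07, -0.21, -0.64]), array([ 0.4631, -0.0393,  0.0208]))
[ 0.03 -0.33  0.51]
```

View pics/j3.png

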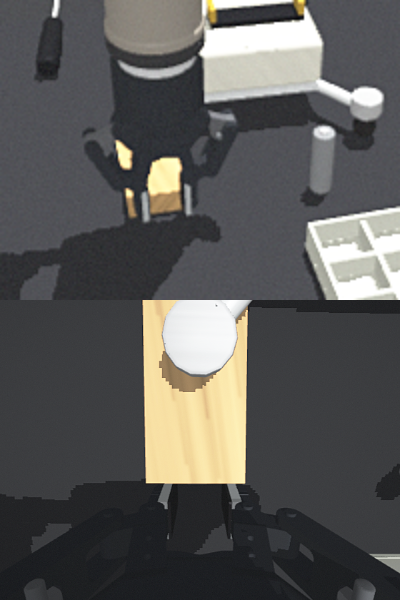

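The cap is centred over the wedge, at (200,338) in the lower half against wedge edges at 144 and 247. The jam came where geometry predicts it, with the back face 77 mm from the foot. I push once more, a little firmer, to be sure it is snug.

```bash
cat > f.py <<'E'
from path import *
p0=ctrl.get_obs()["tcp_pos"]
def avg():
    f=[]
    for _ in range(6): ctrl.hold(.03); f.append(ctrl.get_obs()["wrist_force"])
    return np.mean(f,0).round(2)
for i in range(4):
    p=np.array(p0);p[1]+=.0015*(i+1);p[2]=Z
    r=ctrl.servo_line(p,vel=.008,threshold=8);print(r,F(),avg())
    if r: break
E
python3 f.py
```

```text
False (np.float64(9.57), array([-0.06, -4.96, -1.08]), array([ 0.4629, -0.0387,  0.021 ])) [ 0.27 -4.94 -1.44]
False (np.float64(10.11), array([-0.28, -7.88, -1.28]), array([ 0.4631, -0.0377,  0.021 ])) [-0.53 -7.87 -1.61]
False (np.float64(10.64), array([-0.95, -9.13, -1.73]), array([ 0.4629, -0.0364,  0.021 ])) [-1.25 -9.34 -1.56]
False (np.float64(11.18), array([-2.17, -9.06, -1.19]), array([ 0.4625, -0.0348,  0.0208])) [-2.55 -9.53 -2.27]
```

```bash
cat > g.py <<'E'
from path import *
p=np.array(ctrl.get_obs()["tcp_pos"]);p[1]-=.05
ctrl.servo_line(p,vel=.08);p[2]=.2;ctrl.servo_line(p,vel=.15);print(F())
eoat.move_gripper(0.0)
for c in("scene","side","wrist"):
    im,d=read_camera(c);cv2.imwrite(f"pics/{c}4.png",im)
    if c=="wrist":continue
    for b in dict(scene=[(262,166,288,190),(222,228,244,252),(374,206,392,224),(338,275,360,296)],side=[(212,220,242,246),(322,212,344,234),(204,155,222,172),(292,148,308,164)])[c]:
        Q=cap(c,im,d,b)
        if len(Q): print(c,len(Q),np.round((Q.max(0)+Q.min(0))/2,4),"topz",np.percentile(Q[:,2],80).round(4))
a=cv2.imread("pics/side4.png")[170:320,150:350];b=cv2.imread("pics/wrist4.png")
cv2.imwrite("pics/j4.png",np.vstack([cv2.resize(a,(400,300)),cv2.resize(b,(400,300))]))
E
python3 g.py
```

```text
(np.float64(13.51), array([-0.54, -0.93,  0.26]), array([ 0.462 , -0.0846,  0.1992]))
scene 89 [0.4617 0.0505 0.0496] topz 0.0504
scene 121 [0.6799 0.0444 0.0495] topz 0.0499
scene 107 [0.47   0.331  0.0486] topz 0.0497
scene 148 [0.6887 0.3241 0.0486] topz 0.05
side 157 [0.4592 0.049  0.0493] topz 0.0513
side 135 [0.6789 0.0426 0.0487] topz 0.0507
side 74 [0.686  0.3211 0.0486] topz 0.0504
```

View pics/j4.png

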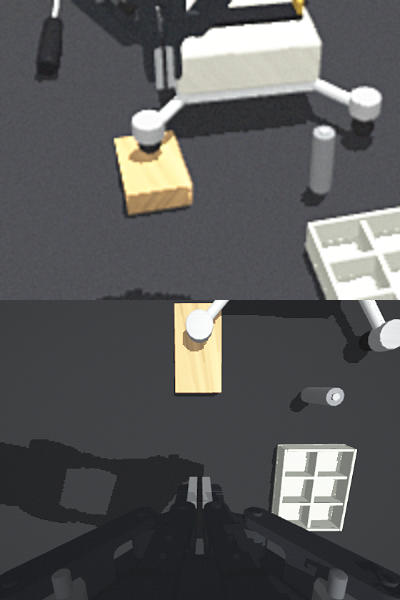

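The wedge is under the foot, at about (150,150) in the upper half, and the tester is level with caps at 50–51 mm and moved no more than 2 mm. Now I press the cap.

```bash
cat > k.py <<'E'
from path import *
q=[.7071068,.7071068,0,0]
def avg(n=6):
    f=[]
    for _ in range(n): ctrl.hold(.03); f.append(ctrl.get_obs()["wrist_force"])
    return np.mean(f,0).round(2)
ctrl.move_to([.459,.047,.11],q);print(F(),avg())
print(ctrl.servo_line([.459,.047,.052],vel=.015,threshold=5),F(),avg())
z=ctrl.get_obs()["tcp_pos"][2]
for i in range(8):
    ctrl.servo_line([.459,.047,z-.0008*(i+1)],vel=.01);a=avg();print(F()[2],a)
    if abs(a[2])>8: break
ctrl.hold(.4);print(avg())
E
python3 k.py
```

```text
(np.float64(14.74), array([ 0.64, -0.55,  0.21]), array([0.4598, 0.0466, 0.1106])) [ 0.26 -0.16  0.04]
True (np.float64(17.77), array([-1.59, -0.2 ,  5.86]), array([0.4591, 0.047 , 0.061 ])) [-1.21  0.05  5.06]
[0.4591 0.047  0.0609] [-2.71  0.36  9.39]
[-2.51  0.18  9.53]
```

```bash
cat > l.py <<'E'
from path import *
ctrl.servo_line([.459,.047,.14],vel=.08);ctrl.servo_line([.44,-.08,.22],vel=.15);ctrl.hold(.3);print(F())
for c in("scene","side"):
    im,d=read_camera(c);cv2.imwrite(f"pics/{c}5.png",im)
    for b in dict(scene=[(262,166,288,190),(222,228,244,252),(374,206,392,224),(338,275,360,296)],side=[(212,220,242,246),(322,212,344,234),(204,155,222,172),(292,148,308,164)])[c]:
        Q=cap(c,im,d,b)
        if len(Q): print(c,len(Q),np.round((Q.max(0)+Q.min(0))/2,4),"topz",np.percentile(Q[:,2],80).round(4))
cv2.imwrite("pics/s5.png",cv2.imread("pics/side5.png"))
E
python3 l.py
```

```text
(np.float64(21.63), array([ 0.44, -0.01, -0.57]), array([ 0.44  , -0.0796,  0.2198]))
scene 94 [0.46   0.0509 0.0496] topz 0.0502
scene 126 [0.6807 0.0452 0.0492] topz 0.0501
scene 103 [0.4689 0.331  0.0498] topz 0.0503
scene 151 [0.6882 0.3241 0.0491] topz 0.0497
side 158 [0.4593 0.0491 0.049 ] topz 0.051
side 139 [0.6788 0.0427 0.049 ] topz 0.051
side 15 [0.4651 0.3193 0.0501] topz 0.0507
side 77 [0.6858 0.3245 0.0488] topz 0.0506
```

View pics/s5.png

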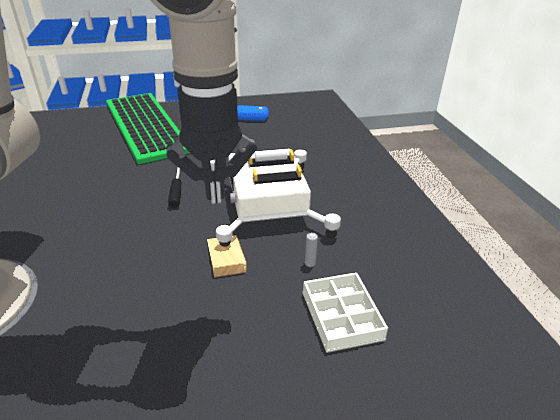

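The wedge sits under the foot at (226,250), the tester is in place and level, and the cell, tray and driver have not moved. The arm is clear.

```bash
python3 -c "
from h import *
sign_off()"
```

```text
the job is handed in; nothing more can be done
```

The wedge is snug under the short foot and the tester stands level. I handed the job in at about 22 s of the 51 s allowed.

- **Push:** I pushed the wedge along the bench with two fingertips on its back face, turning it about 6.6° on the way to line it up. It first jammed about 77 mm from its back face to the foot. I then pushed about 4.5 mm further, and the push levelled off at about 9.5 N.
- **Press:** I pressed the cap with about 9.5 N for over half a second. The fingers moved only 0.1 mm as the force rose from 5 to 9.5 N, so the foot no longer gives.
- **Last check:** All four caps measured 50–51 mm high and the tester had moved at most 3 mm. The cell, tray and screwdriver looked unmoved in the side picture, though I did not measure them. The arm was clear of everything.
- **Gap in the checks:** I could not measure the force between wedge and foot directly, so I judged snugness from the push and press forces. One cap was nearly hidden by the gripper in the final side view (15 points), but the scene view showed it clearly. No check failed.

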